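# Hold a blood tube on the touch mixer

## Robot

A 6-joint arm with a two-finger parallel gripper is mounted at the origin on a cart in front of the work surface, level with it; the furniture and walls round the work are solid. World frame = base frame: x ahead of the robot, y to its left, z up, the work surface at z = 0. Lengths are in mm, angles in degrees, forces in N, time in s.
With the tool pointing down it reaches from about 250 to 800 mm from the base axis. Payload 3.9 kg.
Tool frame: the origin (TCP) lies midway between the tips of the shut fingers; the grasp point (between the pads) lies 19 mm behind it; z points along the fingers, y is the line along which they close (so a half turn about z gives the same grasp; the last joint's range is limited). The gripper opens to 85 mm and grips with 20 to 120 N. Pads are 22 mm wide; open, the fingers measure 114 mm over their backs; the gripper's body (76 mm by 85 mm) begins 54 mm behind the grasp point. The pads swing forward as they close: fully open they stand 13 mm farther back than shut.
Start: joints at [-67.036, 14.897, -7.913, 67.191, 0, 90], TCP at [204.826, -483.385, 231.304] pointing down, gripper open.
Joint ranges: [-159.42, 159.42], [-47.68, 98.78], [-73.54, 78.23], [-108.79, 121.32], [-90, 84.71], [-180, 180]. Speed limits (degrees/s): [147.25, 147.25, 180, 180, 180, 180].

## Interface

Orientations are given as [roll, pitch, yaw] about the fixed x, y, z axes, in that order (R = Rz(yaw) Ry(pitch) Rx(roll)).
In Python, from rig import manip, optics gives the robot as it stands. The module is installed in compiled form; this text tells all that it offers.
- The arm moves only by the tool play_rows, never from a script. Its argument "plan" is text: rows parted by semicolons, each of 7 numbers parted by spaces: the turn, a rotation vector about the world's x, y, z in rad, then the shift along the world's x, y, z in m, then the finger opening in m, from 0 to 0.0854. In form: ax ay az x y z grip; .... A call has 1 to 8 rows; each row is the pose to reach, as a shift and turn from the pose commanded when the call began; what a row does not reach only later rows make up. A row lasts 1/12 s, in which the tool goes at most 41.7 mm and 7.16 degrees, less where a joint would pass 70% of its speed; a pose out of reach is approached as far as the arm can. A call with a gripper value outside its range is refused whole. The fingers move at their own pace and stop on an object; the grip force is fixed at half the most. Time passes only in rows, so rows that repeat a pose let the fingers close. It gives the time, the measured TCP pose, the force, the opening and the grip force at its end, in the units of the state.
- manip.state(): the state, without advancing time (a new reading comes with each control period).
- optics.capture(name): name is "side" or "top"; returns a dict with "image" (384x512x3 uint8, red, green, blue), "depth" (384x512 float32, mm along the optical axis (not along the pixel's ray), 0 where there is no reading), "intrinsics" (3x3 intrinsics, pixels), "origin" and "orientation" of the camera in the world. Camera axes: x right, y up, looking along -z (the intrinsics and any distortion apply to the point x, -y, -z); pixel columns grow to the right and rows downward; lengths in mm; the calibration is good to about 2 mm. A picture is of the moment at which its call begins.
- manip.job_done(): hands the job in; it is judged then, once.
The state is a dict: "time_s": time; "q": joint angles; "qd": joint speeds; "joint_efforts": joint torques, N m; "ee_pos": TCP position; "tcp_rot": TCP orientation; "force": force on the tool from outside, world axes, zero at the start; "wrist_torque": the same for the moment, N m; "gripper_width": finger opening in mm; "grip_force": force on a finger pad.
Only numpy, scipy, OpenCV 4.12 (cv2) and the standard library are available. Lean on these libraries where they do the work, as an engineer would, in place of code of your own. Each camera call takes 0.05 s, during which the arm holds its last target. There are 200 camera calls.

## Task

Take the yellow-capped sample tube out of the blue stand, set it upright, foot first, into the rubber cup of the touch mixer, and press the cup down with the tube to about half of its 12 mm travel (the orange band on the stem has then just sunk into the collar), never down to the bottom stop. Keep it pressed there for at least three seconds and finish while still holding the tube pressed down: do not let go. Leave the two orange-capped tubes in the stand and everything else where it is.

Things in the scene. Friction and masses are not known exactly. Their poses are not given: they have to be found in the camera images.
- yellow_tube: the sample tube to be mixed, yellow cap, clear body with a dark red sample; round body 12 mm across, 63 mm tall, flat foot; the screw cap is 14 mm across (square sides along the tube's own x and y) and reaches from 46 to 63 mm above the foot; about 12 g; origin: centre of the foot; z runs up to the cap. It starts upright in a hole of the stand, x and y as the stand's
- orange_tube_a: another sample tube, orange cap; round body 12 mm across, 63 mm tall, flat foot; the screw cap is 14 mm across (square sides along the tube's own x and y) and reaches from 46 to 63 mm above the foot; about 12 g; origin: centre of the foot; z runs up to the cap. It starts upright in a hole of the stand, x and y as the stand's. Leave it
- orange_tube_b: another sample tube, orange cap; round body 12 mm across, 63 mm tall, flat foot; the screw cap is 14 mm across (square sides along the tube's own x and y) and reaches from 46 to 63 mm above the foot; about 12 g; origin: centre of the foot; z runs up to the cap. It starts upright in a hole of the stand, x and y as the stand's. Leave it
- stand: blue block for tubes, fixed: 44 (its x) x 130 (its y) x 38 mm on a 56 x 142 x 6 mm flange; three 14 mm holes along its y at -42, 0 and +42 mm, 28 mm deep: the tubes' feet stand 10 mm and their caps 56 to 73 mm above the worktop. Origin: centre of the underside, z up. Which hole holds which tube varies; most room beside the caps is across the stand (its x)
- mixer: touch mixer, fixed: white box 112 x 100 mm on a 124 x 110 mm grey base, black knob in front; flat top 60 mm above the worktop, and in its middle a dark steel collar (radius 20 mm), 66 mm high, out of which a black rubber cup stands on a white stem. Origin: centre of the underside, z up. Mixer and stand change places and turn from case to case
- cup_floor (a point): centre of the flat floor inside the rubber cup of the mixer, where the tube's foot goes; it moves with the cup, and rests 86 mm above the worktop. The recess is 16 mm wide for the lowest 4 mm or so, then widens like a funnel to 29 mm at the rim (36 mm outside), 16 mm above this floor
- cup (a joint): how far the cup is pressed down, m: 0 at rest, 0.012 at the bottom stop. A spring pushes it up: about 2 N to start it, 5 N at 6 mm, 8 N at 12 mm (0.5 N per mm); it springs back when let go. An orange band covers the lowest 6 mm of the visible 14 mm of the stem at rest
- note_pad: bystander: yellow pad of notes, 76 x 76 x 16 mm, at the left; origin: centre of the underside. Near it, over the front left corner of the worktop, hangs the head of a fixed white exam lamp (about x 0.29 to 0.42, y 0.36 to 0.47, underside 0.64 m up): from the left, swing the arm in low, beneath it
- petri_dish: bystander: closed dish with pink content, 58 mm wide, 12 mm high; origin: centre of the underside
- reagent: bystander: small brown bottle with pale cap, 32 mm wide, 78 mm tall; origin: centre of the underside
Mind the look-alikes: they are no part of the job. Of the things like the stand, leave any that is turquoise; of the rest the larger one is meant.

How it is judged:
By the outcome, as a careful person would: the job done as asked, in the order asked, and still so for the second after the job is handed in, while the arm keeps its last pose, push and grip.
It also fails if it takes over 42 s, if anything falls off the work surface, if the arm or the gripper's body presses on something with over 40 N, if the wrist force passes 120 N, or if a joint passes its speed limit or range.

## Working session

There is one attempt and no reset: what is moved stays moved. The work goes in short steps, Python scripts to look and compute and a tool call to move; the robot and the scene stay as the last step left them, time stands still between calls to the robot, and variables do not carry over. Pictures are saved under pics/ and viewed, at most 10 in all, crops included, and the job is handed in when it is done.

Besides the shell and the picture viewer there is one more tool, called after "Request:" as name(argument=value, ...) on one line, values as JSON. play_rows: Moves the arm, as the interface text tells. Its arguments: {"type":"object","properties":{"plan":{"type":"string"}},"required":["plan"]}

```bash
mkdir -p pics; cat > h.py <<'E'
import numpy as np, cv2
from rig import manip, optics
from scipy.spatial.transform import Rotation as Ro
def cap(n,f=None):
    c=optics.capture(n); c={k:(np.array(v) if not isinstance(v,dict) else v) for k,v in c.items()}
    if f: cv2.imwrite('pics/'+f,c['image'][...,::-1])
    return c
def R(c):
    o=c['orientation']
    if o.shape==(3,3): return o
    return Ro.from_euler('xyz',o,degrees=True).as_matrix() if o.size==3 else Ro.from_quat(o).as_matrix()
def ray(c,u,v):
    K=c['intrinsics']; d=np.array([(u-K[0,2])/K[0,0],-(v-K[1,2])/K[1,1],-1.0])
    return R(c)@d
def plane(c,u,v,z):
    d=ray(c,u,v); o=c['origin']; return o+d*(z-o[2])/d[2]
def cloud(c):
    K=c['intrinsics'];h,w=c['depth'].shape
    u,v=np.meshgrid(np.arange(w),np.arange(h));D=c['depth']
    p=np.stack([(u-K[0,2])/K[0,0]*D,-(v-K[1,2])/K[1,1]*D,-D],-1)
    return p@R(c).T+c['origin']
def proj(c,p):
    q=(np.asarray(p)-c['origin'])@R(c); K=c['intrinsics']
    return K[0,0]*q[0]/-q[2]+K[0,2], K[1,1]*-q[1]/-q[2]+K[1,2]
E
python3 - <<'E'
from h import *
for n in('side','top'):
    c=cap(n,n+'0.png'); print({k:(v if v.size<20 else v.shape) if hasattr(v,'size') else v for k,v in c.items()})
    np.savez(n+'0.npz',**c)
print(manip.state())
E
```

```text
{'image': (384, 512, 3), 'depth': (384, 512), 'intrinsics': array([[416.62911137,   0.        , 255.75231833],
       [  0.        , 416.62911137, 188.69081613],
       [  0.        ,   0.        ,   1.        ]]), 'origin': array([ 587.67018784, -918.39252267,  786.32147101]), 'orientation': array([54.12782314,  0.40086113,  1.02165672])}
{'image': (384, 512, 3), 'depth': (384, 512), 'intrinsics': array([[403.11761071,   0.        , 252.84701476],
       [  0.        , 403.11761071, 192.11276547],
       [  0.        ,   0.        ,   1.        ]]), 'origin': array([ 478.63004912,    5.3623018 , 1358.26754059]), 'orientation': array([  3.64400329,   0.54036883, -89.09107501])}
{'time_s': 0.1, 'q': array([-6.70333806e+01,  1.49302693e+01, -7.97748404e+00,  6.71890493e+01,
       -1.30559474e-03,  8.99996665e+01]), 'qd': array([-0.14604747, -0.06124825,  0.06937302,  0.00280471,  0.03837858,
       -0.03257069]), 'joint_efforts': array([-4.03931745e-04, -4.06507802e+01,  2.54527903e+01,  1.01241368e-02,
        3.25025724e-05,  2.67620081e-06]), 'ee_pos': array([ 204.61311672, -482.83889515,  230.56951049]), 'tcp_rot': array([-1.79903197e+02,  1.30502936e-03,  2.29669552e+01]), 'force': array([-0.12750836, -0.65556509,  0.4051899 ]), 'wrist_torque': array([ 0.00922928, -0.03139963,  0.00111911]), 'grip_force': 0.0, 'gripper_width': 84.9764808037528}
```

View pics/side0.png

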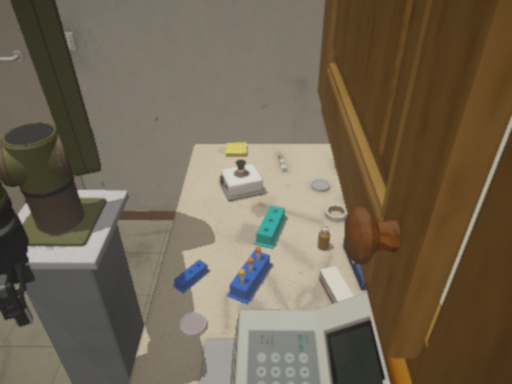

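View pics/top0.png

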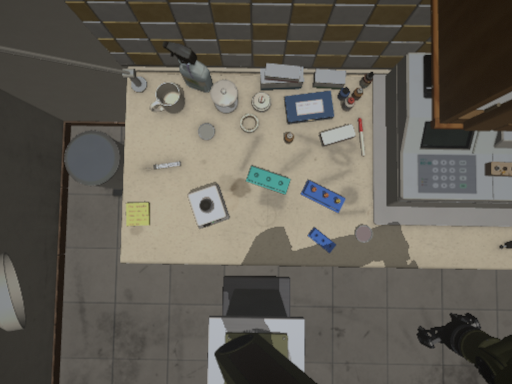

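Stand candidates in the top view are turquoise (268,180), a large blue block with three tubes (323,195) and a small blue block (321,240). The large blue one fits: it isn't turquoise, it's the larger of the other two, and it holds the capped tubes. I'll confirm that with a crop.

```bash
python3 - <<'E'
from h import *
t=dict(np.load('top0.npz'));s=dict(np.load('side0.npz'))
a=cv2.resize(t['image'][165:225,290:360],None,fx=5.5,fy=5.5,interpolation=cv2.INTER_CUBIC)
b=cv2.resize(s['image'][235:310,215:285],None,fx=5.5,fy=5.5,interpolation=cv2.INTER_CUBIC)
a=cv2.copyMakeBorder(a,0,b.shape[0]-a.shape[0],0,10,cv2.BORDER_CONSTANT)
cv2.imwrite('pics/crop.png',np.hstack([a,b])[...,::-1])
# stand: blue mask
for n,c in(('top',t),('side',s)):
    hsv=cv2.cvtColor(c['image'],cv2.COLOR_RGB2HSV)
    P=cloud(c)
    m=cv2.inRange(hsv,(105,120,60),(125,255,255))
    k,l,st,ce=cv2.connectedComponentsWithStats(m)
    for i in range(1,k):
        if st[i,4]>80:
            z=P[l==i]; print(n,'blue',ce[i],st[i],np.percentile(z[:,2],[5,50,95]).round())
    m=cv2.inRange(hsv,(3,140,90),(32,255,255))
    roi=np.zeros_like(m)
    if n=='top': roi[170:220,295:350]=1
    else: roi[240:300,225:280]=1
    k,l,st,ce=cv2.connectedComponentsWithStats(m*roi)
    for i in range(1,k):
        if st[i,4]>3: print(n,'cap',ce[i].round(1),st[i],hsv[l==i].mean(0).round(),np.median(P[l==i],0).round(), plane(c,*ce[i],73 if n=='top' else 66).round(1))
E
```

```text
top blue [322.54775828 196.02534113] [301 181  44  31 513] [ 6. 38. 42.]
top blue [321.52941176 239.43921569] [308 228  27  24 255] [ 4. 25. 30.]
top cap [314.  188.7] [313 188   3   3   7] [ 12. 148. 143.] [ 573. -176.   73.] [ 574.1 -176.2   73. ]
top cap [325.9 194.9] [325 194   3   3   8] [ 12. 147. 143.] [ 555. -214.   73.] [ 555.  -214.2   73. ]
top cap [337.8 200.8] [337 200   3   2   4] [ 23. 144. 153.] [ 536. -251.   72.] [ 536.9 -252.    73. ]
side blue [249.82809224 273.38574423] [231 252  38  40 477] [36. 39. 41.]
side blue [189.48623853 273.91437309] [175 261  31  31 327] [ 7. 26. 28.]
side blue [238.24691358 297.43209877] [228 293  21  10  81] [ 5.  7. 13.]
side cap [257.7 248.8] [256 247   4   5  16] [ 13. 168. 186.] [ 575. -182.   72.] [ 574.1 -174.8   66. ]
side cap [249.7 260.1] [248 258   4   5  16] [ 13. 166. 182.] [ 557. -220.   73.] [ 555.6 -213.2   66. ]
side cap [241.4 271.9] [240 270   4   5  17] [ 22. 175. 183.] [ 537. -258.   73.] [ 537.6 -251.1   66. ]
```

View pics/crop.png

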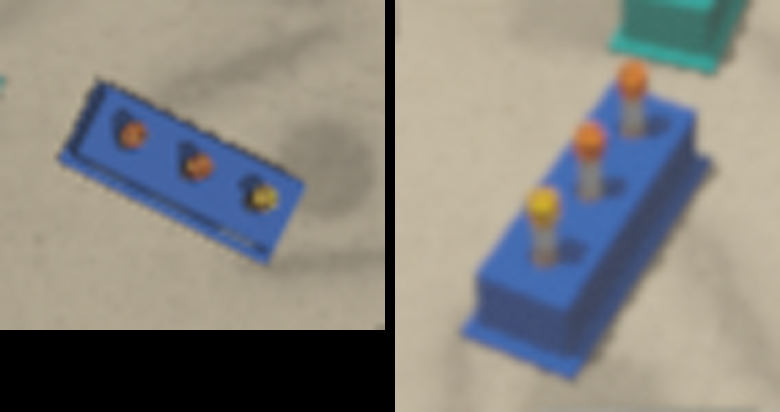

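The crop confirms it: the large blue stand holds two orange caps, and the yellow cap is at its near-right end, top (338,201) and side (241,272). The cap spacing is 84.4 mm, against 84 expected. Next I'll measure the cup and check that the path is clear.

```bash
python3 - <<'E'
from h import *
t=dict(np.load('top0.npz'));s=dict(np.load('side0.npz'))
for n,c,(r0,r1,c0,c1) in(('top',t,(180,230,185,235)),('side',s,(150,205,210,275))):
    P=cloud(c); g=c['image'].max(2)
    m=np.zeros(g.shape,np.uint8); m[r0:r1,c0:c1]=(g[r0:r1,c0:c1]<75)*255
    k,l,st,ce=cv2.connectedComponentsWithStats(m)
    for i in range(1,k):
        if st[i,4]>8:
            p=P[l==i];print(n,'dark',ce[i].round(1),st[i],np.percentile(p[:,2],[5,50,95]).round())
    for lo,hi in((90,112),(96,108)):
        q=P[r0:r1,c0:c1].reshape(-1,3); q=q[(q[:,2]>lo)&(q[:,2]<hi)]
        print(n,lo,hi,len(q),q.mean(0).round(1),((q.min(0)+q.max(0))/2).round(1),np.ptp(q,axis=0).round(1))
    m=np.zeros(g.shape,np.uint8); z=P[...,2]; m[r0:r1,c0:c1]=((z>54)&(z<64))[r0:r1,c0:c1]
    ct=max(cv2.findContours(m,0,2)[0],key=cv2.contourArea); b=cv2.minAreaRect(ct); print(n,'boxtop',b,plane(c,*b[0],60).round(1))
    cols=slice(230,252) if n=='side' else slice(196,217)
    rows=slice(155,180) if n=='side' else slice(195,215)
    print(g[rows,cols])
P=cloud(t)
for y0 in range(-700,400,50):
    print(y0,[int(np.percentile(P[...,2][(P[...,0]>x0)&(P[...,0]<x0+75)&(P[...,1]>y0)&(P[...,1]<y0+50)],99.5)) if ((P[...,0]>x0)&(P[...,0]<x0+75)&(P[...,1]>y0)&(P[...,1]<y0+50)).any() else None for x0 in range(275,800,75)])
E
```

```text
top dark [205.4 204.5] [200 199  12  12 106] [ 66.  96. 105.]
top dark [206.7 224.4] [203 223   8   4  17] [36. 48. 51.]
top 90 112 75 [515.2 169.9  99.9] [515.8 169.8  98.9] [31.4 31.2 15.9]
top 96 108 61 [515.2 169.6 101.4] [515.8 169.8 101.6] [31.4 31.2 10.5]
top boxtop ((206.25001525878906, 205.25), (34.15259552001953, 30.674091339111328), 71.56504821777344) [516.4 168.5  60. ]
[[189 189 189 189 189 190 189 189 190 189 189 190 189 189 189 189 189 189
  190 189 189]
 [189 189 190 189 190 190 190 190 176 169 169 169 169 183 189 189 189 189
  189 189 189]
 [189 189 189 189 189 189 175 169 149 139 133 136 140 158 182 189 189 189
  189 189 188]
 [189 189 190 190 189 189 155 131 122 120 107 114 123 126 154 183 189 189
  189 189 189]
 [189 189 190 189 189 173 136 102  79  71  70  72  78  87 114 160 186 189
  189 190 189]
 [190 189 189 189 172 124  84  63  55  52  53  56  57  60  76 129 157 180
  189 189 189]
 [189 189 189 189 134  73  53  48  46  46  47  48  52  57  61  97 112 166
  189 189 189]
 [190 189 189 180 117  55  47  47  45  46  46  45  48  52  60  71 106 152
  182 189 189]
 [1
[... 3729 characters left out ...]
11]]
-700 [7, 6, 11, 163, 215, 214, 216]
-650 [7, 7, 12, 163, 164, 187, 196]
-600 [5, 7, 12, 162, 165, 173, 187]
-550 [7, 7, 12, 163, 166, 175, 559]
-500 [7, 5, 13, 164, 164, 621, 557]
-450 [8, 7, 12, 162, 163, 705, 216]
-400 [6, 18, 19, 12, 12, 775, 778]
-350 [7, 17, 18, 7, 7, 14, 41]
-300 [5, 13, 7, 72, 8, 8, 43]
-250 [8, 31, 26, 76, 40, 30, 43]
-200 [7, 31, 29, 74, 71, 7, 8]
-150 [7, 9, 7, 38, 7, 8, 71]
-100 [8, 8, 7, 42, 44, 8, 78]
-50 [5, 7, 8, 9, 44, 7, 7]
0 [7, 8, 1358, 8, 44, 8, 23]
50 [6, 8, 7, 8, 6, 8, 23]
100 [7, 8, 64, 67, 60, 7, 7]
150 [8, 8, 68, 106, 63, 8, 19]
200 [8, 8, 62, 65, 9, 7, 16]
250 [5, 8, 8, 8, 10, 16, 7]
300 [8, 7, 8, 7, 16, 15, 8]
350 [758, 759, 23, 22, 18, 11, 6]
```

Cup rim centre is about (515, 169) at z≈102, which matches the given 102 mm. The yellow cap is at (537.3, −251.5) with its top at 73. Moving above the cap now.

Request:
play_rows(plan="0 0 0.357 0.125 0.087 -0.02 0.05; 0 0 0.357 0.125 0.087 -0.02 0.05; 0 0 0.357 0.125 0.087 -0.02 0.05; 0 0 0.357 0.125 0.087 -0.02 0.05; 0 0 0.714 0.250 0.174 -0.04 0.05; 0 0 0.714 0.250 0.174 -0.04 0.05; 0 0 0.714 0.250 0.174 -0.04 0.05; 0 0 0.714 0.250 0.174 -0.04 0.05")

```text
time_s: 0.77
ee_pos: [457.0, -306.9, 190.4]
tcp_rot: [-180.0, -0.1, 64.2]
force: [0.1, -1.1, -0.5]
gripper_width: 50.1
grip_force: 0.0
```

Request:
play_rows(plan="0 0 0 0.0825 0.058 -0.05 0.05; 0 0 0 0.0825 0.058 -0.05 0.05; 0 0 0 0.0825 0.058 -0.05 0.05; 0 0 0 0.0825 0.058 -0.05 0.05; 0 0 0 0.0825 0.058 -0.05 0.05; 0 0 0 0.0825 0.058 -0.05 0.05")

```text
time_s: 1.27
ee_pos: [536.7, -251.3, 141.0]
tcp_rot: [-179.9, 0.0, 63.9]
force: [0.2, -0.6, 0.8]
gripper_width: 49.9
grip_force: 0.0
```

```bash
python3 - <<'E'
from h import *
st=manip.state(); print(st['ee_pos'],st['tcp_rot'],st['q'],st['force'])
c=cap('side');t=cap('top')
a=cv2.resize(c['image'][215:305,205:295],None,fx=4.4,fy=4.4,interpolation=cv2.INTER_CUBIC)
b=cv2.resize(t['image'][160:250,290:380],None,fx=4.4,fy=4.4,interpolation=cv2.INTER_CUBIC)
cv2.imwrite('pics/a1.png',np.hstack([a,b])[...,::-1])
print('tcp proj',proj(c,st['ee_pos']),proj(t,st['ee_pos']))
E
```

```text
[ 536.7149559  -251.34382409  140.9949332 ] [-1.79921714e+02  3.11572468e-02  6.38888404e+01] [-2.50776331e+01  2.43396367e+01 -7.59706442e+00  5.81421342e+01
 -2.97400676e-02  9.10335683e+01] [ 0.16353078 -0.58810331  0.79041467]
tcp proj (np.float64(240.10279162906377), np.float64(248.4055597351972)) (np.float64(342.0619390229383), np.float64(199.8424687376997))
```

View pics/a1.png

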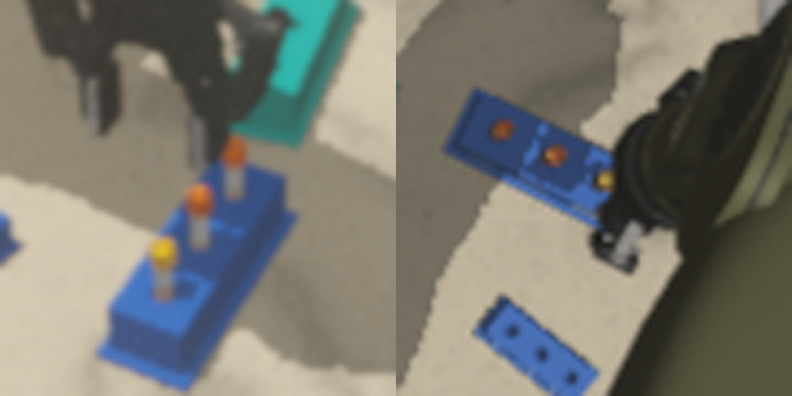

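The open fingers straddle the yellow cap: in the side view the tips are at about (227,245) and (251,253), midpoint (239,249), against a projected TCP of (240,248). Descending and closing.

Request:
play_rows(plan="0 0 0 0 0 -0.03 0.05; 0 0 0 0 0 -0.055 0.05; 0 0 0 0 0 -0.075 0.05; 0 0 0 0 0 -0.085 0.05; 0 0 0 0 0 -0.094 0.05; 0 0 0 0 0 -0.094 0.05; 0 0 0 0 0 -0.094 0.025; 0 0 0 0 0 -0.094 0.025")

```text
time_s: 2.03
ee_pos: [538.3, -252.1, 48.7]
tcp_rot: [179.9, 0.0, 63.9]
force: [-0.1, 0.7, 0.3]
gripper_width: 27.1
grip_force: 0.0
```

Request:
play_rows(plan="0 0 0 0 0 0 0.018; 0 0 0 0 0 0 0.015; 0 0 0 0 0 0 0.012; 0 0 0 0 0 0 0.008; 0 0 0 0 0 0 0.004; 0 0 0 0 0 0 0.0; 0 0 0 0 0 0 0; 0 0 0 0 0 0 0")

```text
time_s: 2.7
ee_pos: [538.2, -251.7, 48.5]
tcp_rot: [179.9, 0.0, 63.9]
force: [-0.4, 0.6, 5.8]
gripper_width: 12.8
grip_force: 58.6
```

Request:
play_rows(plan="0 0 0 0 0 0.01 0; 0 0 0 0 0 0.03 0; 0 0 0 0 0 0.06 0; 0 0 0 0 0 0.095 0; 0 0 0 0 0 0.125 0; 0 0 0 0 0 0.125 0; 0 0 0 0 0 0.125 0")

```text
time_s: 3.28
ee_pos: [538.7, -252.0, 175.0]
tcp_rot: [179.7, -0.0, 63.9]
force: [-0.9, -0.4, -1.2]
gripper_width: 12.9
grip_force: 59.1
```

```bash
python3 - <<'E'
from h import *
st=manip.state(); print(st['ee_pos'],st['tcp_rot'],st['q'],st['force'],st['gripper_width'],st['grip_force'])
c=cap('side');t=cap('top')
a=cv2.resize(c['image'][205:295,205:275],None,fx=6,fy=6,interpolation=cv2.INTER_CUBIC)
cv2.imwrite('pics/a2.png',a[...,::-1])
p=st['ee_pos']
for dz in (0,19,-37,29): print(dz,proj(c,p+[0,0,dz]))
E
```

```text
[ 538.74889919 -251.97982499  175.00919198] [ 1.79717340e+02 -7.29501181e-03  6.38771801e+01] [-2.50672237e+01  2.30566854e+01 -4.34466810e+00  6.23159004e+01
  2.08638380e-03  9.10556194e+01] [-0.87213403 -0.36273162 -1.17977779] 12.912898393207119 59.10653293132782
0 (np.float64(240.57310354871285), np.float64(237.17009259499986))
19 (np.float64(240.32038596975968), np.float64(230.55348425479374))
-37 (np.float64(241.0476974510603), np.float64(249.59582880808992))
29 (np.float64(240.1848141038085), np.float64(227.0039648954144))
```

View pics/a2.png

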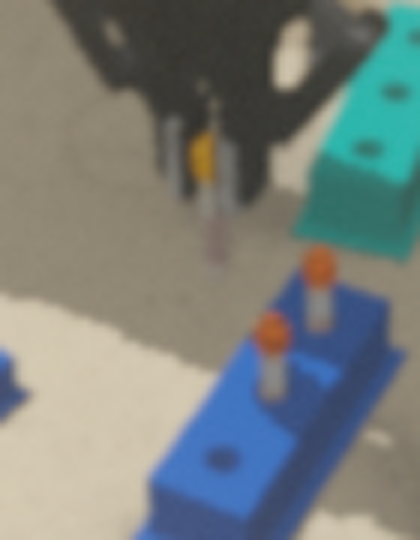

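The tube is held upright with its foot at (241.2,249.7), exactly as predicted for TCP −37. The two orange tubes are still in place. Carrying it to the mixer.

Request:
play_rows(plan="0 0 0 -0.001 0.015 0 0; 0 0 0 -0.002 0.04 0 0; 0 0 0 -0.004 0.07 0 0; 0 0 0 -0.006 0.1 0 0; 0 0 0 -0.008 0.13 0 0; 0 0 0 -0.009 0.16 0 0; 0 0 0 -0.01 0.19 0 0; 0 0 0 -0.011 0.22 0 0")

```text
time_s: 4.05
ee_pos: [524.2, -29.2, 170.6]
tcp_rot: [-179.8, 0.1, 63.9]
force: [0.4, 0.6, -0.5]
gripper_width: 12.9
grip_force: 59.1
```

Request:
play_rows(plan="0 0 0 -0.002 0.03 0 0; 0 0 0 -0.004 0.06 0 0; 0 0 0 -0.006 0.09 0 0; 0 0 0 -0.008 0.12 0 0; 0 0 0 -0.010 0.15 0 0; 0 0 0 -0.011 0.175 0 0; 0 0 0 -0.012 0.19 0 0; 0 0 0 -0.012 0.2 0 0")

```text
time_s: 4.72
ee_pos: [512.1, 170.7, 170.6]
tcp_rot: [-179.8, 0.1, 64.0]
force: [0.1, -0.0, -0.1]
gripper_width: 12.4
grip_force: 59.1
```

Request:
play_rows(plan="0 0 0 0 0 0 0; 0 0 0 0 0 0 0; 0 0 0 0 0 0 0; 0 0 0 0 0 0 0")

```text
time_s: 5.05
ee_pos: [514.1, 167.5, 172.1]
tcp_rot: [-180.0, 0.0, 63.8]
force: [0.3, -0.3, -0.5]
gripper_width: 12.6
grip_force: 59.1
```

```bash
python3 - <<'E'
from h import *
st=manip.state(); print(st['ee_pos'],st['tcp_rot'],st['q'],st['force'],st['gripper_width'],st['grip_force'])
c=cap('side');t=cap('top')
a=cv2.resize(c['image'][125:205,205:280],None,fx=7,fy=7,interpolation=cv2.INTER_CUBIC)
cv2.imwrite('pics/a3.png',a[...,::-1])
p=st['ee_pos']
for dz in (-38,-20,-5): print(dz,proj(c,p+[0,0,dz]))
print('cup rim centre pred',proj(c,[515,169,102]),proj(c,[515,169,86]))
E
```

```text
[514.10120464 167.52679881 172.05296155] [-1.79977605e+02  4.69358703e-02  6.37911909e+01] [ 1.80595495e+01  1.82691615e+01 -1.22034929e+01  5.95761443e+01
 -1.79776926e-02  1.34268375e+02] [ 0.31636702 -0.28902501 -0.53016224] 12.59625178600771 59.103471636772156
-38 (np.float64(239.38456724836874), np.float64(153.0240032492433))
-20 (np.float64(239.20487977028216), np.float64(147.87299508516577))
-5 (np.float64(239.05281257389993), np.float64(143.5137632767271))
cup rim centre pred (np.float64(240.01222548113435), np.float64(161.732282427858)) (np.float64(240.1624674106275), np.float64(166.10653022586615))
```

View pics/a3.png

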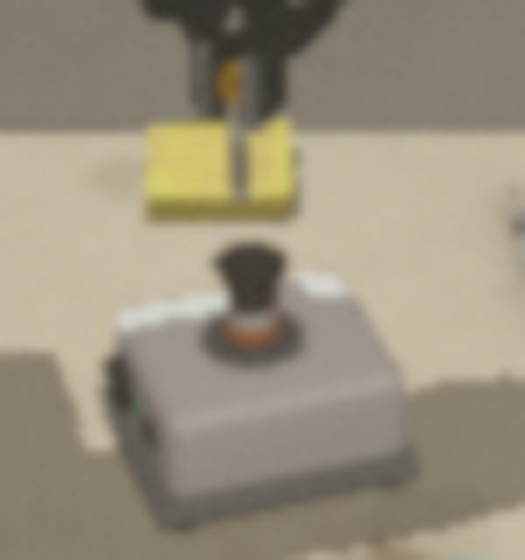

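The tube hangs just left of the cup: foot about (238.9,152.4), cup rim centre about (240.5,162). I'll measure that offset and the tilt at subpixel level.

```bash
python3 - <<'E'
from h import *
c=cap('side');s0=dict(np.load('side0.npz'))
I=c['image'].astype(float); B=s0['image'].astype(float)
d=np.abs(I-B).sum(2)
g0=B.max(2)
# tube columns via difference to background
for r in range(138,158):
    w=d[r,230:250]; print(r,w.astype(int), 'c=%.2f'%((w*np.arange(230,250)).sum()/w.sum()))
print('cup')
g=I.max(2)
for r in range(157,172):
    row=g[r,225:256]; base=np.median(np.r_[row[:5],row[-5:]]); w=np.clip(base-row,0,None); print(r,'%.2f'%((w*np.arange(225,256)).sum()/w.sum()),'w %.1f'%(w.sum()/max(w.max(),1)))
# depth cloud on tube body and fingers
P=cloud(c); reg=P[135:158,225:256].reshape(-1,3); m=(abs(reg[:,1]-167)<25)&(reg[:,2]>120)&(reg[:,2]<160)
for lo in range(125,160,6):
    q=reg[m&(reg[:,2]>=lo)&(reg[:,2]<lo+6)]
    if len(q): print(lo,len(q),q.mean(0).round(1),np.ptp(q[:,0]).round(1))
E
```

```text
138 [  4  15  86 115 122 154 153 106  91 101 100 125 175 197 197 150  50  11
   0   3] c=239.30
139 [  1  12  76 109 119 158 165  95  73  92  97 122 169 195 189 129  40   6
   2   3] c=239.24
140 [  3   2  35  86 122 157 154  89  59  82  89 114 169 189 145  67  22   1
   1   7] c=239.13
141 [  1   0  19  61  82 123 129  82  58  91 100 124 158 141  65  18   4   1
   6   0] c=238.91
142 [  6   0   7  16  22  47  64  62  81 121 144 149 129  74  21   2   2   1
   3   1] c=239.43
143 [  6   7   5   2   2   5  22  58  99 140 156 137  86  29   3   4   4   7
   1   0] c=239.61
144 [  4   5   5   2   5   1  13  55 101 123 106  63  29   7   4   6   5   3
   5   4] c=239.27
145 [  4   4   9   6   5   5   9  51 117 144 100  35   7   3   4   3   3   6
   4   4] c=238.86
146 [  5   5   4   1   3   5  10  63 133 172 115  34   4   2   5   7   3   6
   6   5] c=239.00
147 [  1   3   4   3   4   4  12  65 145 180 121  37   2   5   7   3   3   5
   2   6] c=238.98
148 [  3   4   5   5   7   3   9  65 140 177 125  38   4   3   8   4   4   4
   5   6] c=238.98
149 [  4   2   4   3   5   4   7  61 140 178
[... 337 characters left out ...]
97
153 [ 2  3  5  4  4  4  9 35 59 77 70 23  3  2  6  5  2  3  3  6] c=239.08
154 [ 4  4  5  6  3  6  8  7 13 17 19 14  3  4  2  6  4  5  3  7] c=239.39
155 [8 3 4 2 1 2 3 4 6 5 7 3 2 4 6 4 0 2 4 7] c=239.51
156 [2 1 6 4 1 2 0 2 2 2 2 3 0 3 2 0 4 3 4 3] c=239.80
157 [4 3 3 4 3 3 3 5 4 3 5 2 6 3 8 2 4 3 3 4] c=239.73
cup
157 236.07 w 18.2
158 238.73 w 7.5
159 240.29 w 6.1
160 240.40 w 7.4
161 240.43 w 9.1
162 240.38 w 10.1
163 240.50 w 9.6
164 240.60 w 8.9
165 240.91 w 8.5
166 241.46 w 8.3
167 242.28 w 8.3
168 243.10 w 8.6
169 243.52 w 10.8
170 242.75 w 11.3
171 241.42 w 9.0
137 3 [514.4 161.4 140.2] 2.9
143 9 [511.9 162.5 145.3] 9.2
149 8 [512.2 162.8 152.7] 9.2
155 4 [512.3 164.1 157. ] 9.1
```

The tube is vertical. By the side and top views it needs about +2.8 mm in x and +0.5 mm in y. Correcting that, then lowering the foot into the funnel.

Request:
play_rows(plan="0 0 0 0.0028 0.0005 0 0; 0 0 0 0.0028 0.0005 -0.01 0; 0 0 0 0.0028 0.0005 -0.02 0; 0 0 0 0.0028 0.0005 -0.03 0; 0 0 0 0.0028 0.0005 -0.036 0; 0 0 0 0.0028 0.0005 -0.041 0; 0 0 0 0.0028 0.0005 -0.041 0; 0 0 0 0.0028 0.0005 -0.041 0")

```text
time_s: 5.87
ee_pos: [516.8, 169.0, 130.8]
tcp_rot: [-180.0, 0.0, 63.9]
force: [-0.7, 0.2, 0.2]
gripper_width: 12.9
grip_force: 59.1
```

```bash
python3 - <<'E'
from h import *
S=[]
for i in range(4):
    c=cap('side'); s=manip.state(); S.append(np.r_[s['ee_pos'],s['force']])
print(np.array(S).round(2),np.mean(S,0).round(2))
I=c['image'].astype(float);d=np.abs(I-np.load('side0.npz')['image']).sum(2)
for r in range(150,160):
    w=d[r,234:246]*(d[r,234:246]>15); print(r,w.astype(int),'%.2f'%((w*np.arange(234,246)).sum()/max(w.sum(),1)))
g=I.max(2)
for r in range(160,166):
    row=g[r,225:256]; w=np.clip(np.median(np.r_[row[:5],row[-5:]])-row,0,None); print(r,'%.2f'%((w*np.arange(225,256)).sum()/w.sum()))
E
```

```text
[[ 5.1719e+02  1.6919e+02  1.3130e+02  5.8000e-01  5.8000e-01 -2.1000e-01]
 [ 5.1743e+02  1.6925e+02  1.3161e+02 -2.0000e-01  8.7000e-01  2.1000e-01]
 [ 5.1756e+02  1.6929e+02  1.3178e+02  1.3000e-01 -4.6000e-01  1.8000e-01]
 [ 5.1759e+02  1.6928e+02  1.3185e+02  8.0000e-02  8.0000e-02 -3.4000e-01]] [ 5.1744e+02  1.6925e+02  1.3163e+02  1.5000e-01  2.7000e-01 -4.0000e-02]
150 [124 202 265 310 282 255 255 229 221 279 329 331] 239.97
151 [ 66 154 250 312 296 232 235 229 223 270 320 323] 240.16
152 [ 27 110 219 296 271 200 196 199 196 234 276 260] 240.19
153 [ 16  67 135 181 148  99 114 122 125 140 161 126] 240.11
154 [ 0 20 41 47 39 51 66 79 78 78 56 40] 240.60
155 [ 0  0  0  0  0 31 45 52 51 36 19  0] 241.31
156 [ 0  0  0  0  0 28 41 48 36  0  0  0] 240.60
157 [  0   0   0   0  27  93 149 138  61  19   0   0] 240.35
158 [  0   0   0   0  33 104 175 159  72   0   0   0] 240.24
159 [ 0  0  0  0 18 58 91 88 45  0  0  0] 240.28
160 240.45
161 240.43
162 240.38
163 240.48
164 240.46
165 240.55
```

Tube column is about 240.3 and the cup 240.4, so x is aligned. I'll lower gently and watch the force.

Request:
play_rows(plan="0 0 0 0 0 -0.002 0; 0 0 0 0 0 -0.004 0; 0 0 0 0 0 -0.005 0; 0 0 0 0 0 -0.005 0; 0 0 0 0 0 -0.005 0")

```text
time_s: 6.48
ee_pos: [517.0, 169.1, 126.2]
tcp_rot: [-180.0, 0.0, 63.9]
force: [0.3, -1.1, -0.3]
gripper_width: 12.6
grip_force: 59.1
```

Request:
play_rows(plan="0 0 0 0 0 -0.001 0; 0 0 0 0 0 -0.002 0; 0 0 0 0 0 -0.003 0; 0 0 0 0 0 -0.003 0; 0 0 0 0 0 -0.003 0; 0 0 0 0 0 -0.003 0")

```text
time_s: 6.98
ee_pos: [517.3, 169.2, 123.6]
tcp_rot: [180.0, -0.0, 63.9]
force: [-1.0, 0.6, 2.2]
gripper_width: 12.7
grip_force: 59.4
```

Request:
play_rows(plan="0 0 0 0 0 -0.001 0; 0 0 0 0 0 -0.002 0; 0 0 0 0 0 -0.003 0; 0 0 0 0 0 -0.003 0; 0 0 0 0 0 -0.003 0; 0 0 0 0 0 -0.003 0")

```text
time_s: 7.48
ee_pos: [517.3, 169.2, 120.5]
tcp_rot: [180.0, -0.0, 63.9]
force: [-0.0, -0.6, 4.3]
gripper_width: 12.6
grip_force: 59.6
```

```bash
python3 - <<'E'
from h import *
S=[]
for i in range(6):
    c=cap('side'); s=manip.state(); S.append(np.r_[s['ee_pos'],s['force']])
print(np.array(S).round(2),np.mean(S,0).round(2))
I=c['image']; B=np.load('side0.npz')['image']
a=np.hstack([cv2.resize(x[140:190,220:265],None,fx=8.5,fy=8.5,interpolation=cv2.INTER_CUBIC) for x in(B,I)])
cv2.imwrite('pics/a4.png',a[...,::-1])
print(I[160:180,241].tolist()); print(B[160:180,241].tolist())
E
```

```text
[[ 5.1732e+02  1.6914e+02  1.2048e+02  4.1000e-01 -4.3000e-01  4.5000e+00]
 [ 5.1728e+02  1.6914e+02  1.2043e+02 -2.5000e-01 -2.9000e-01  3.9500e+00]
 [ 5.1728e+02  1.6914e+02  1.2044e+02 -3.3000e-01 -9.1000e-01  3.1500e+00]
 [ 5.1732e+02  1.6915e+02  1.2042e+02 -2.6000e-01 -3.3000e-01  3.4100e+00]
 [ 5.1730e+02  1.6914e+02  1.2040e+02 -3.9000e-01 -2.4000e-01  4.9000e+00]
 [ 5.1731e+02  1.6915e+02  1.2038e+02 -3.4000e-01 -2.7000e-01  4.1600e+00]] [ 5.1730e+02  1.6914e+02  1.2043e+02 -1.9000e-01 -4.1000e-01  4.0100e+00]
[[129, 118, 104], [115, 103, 90], [111, 98, 88], [109, 97, 87], [111, 98, 89], [103, 91, 82], [83, 75, 66], [66, 61, 51], [65, 58, 51], [67, 62, 55], [90, 84, 76], [131, 123, 115], [143, 132, 121], [136, 115, 98], [109, 92, 80], [90, 84, 76], [97, 92, 86], [122, 115, 108], [148, 140, 131], [157, 150, 141]]
[[100, 94, 80], [79, 74, 65], [78, 73, 63], [76, 70, 60], [75, 70, 60], [74, 68, 59], [71, 66, 57], [73, 68, 57], [78, 73, 63], [101, 97, 87], [132, 125, 116], [144, 131, 119], [144, 113, 94], [138, 98, 75], [123, 104, 93], [114, 107, 101], [119, 114, 108], [149, 147, 139], [193, 194, 187], [208, 210, 202]]
```

View pics/a4.png

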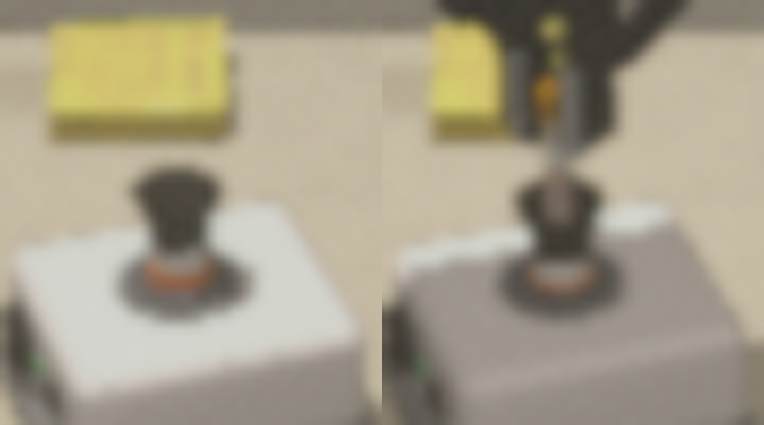

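The tube's foot sits centred in the cup. The cup is down about 4 mm (4.0 N), with roughly a third of the orange band still showing. Another 2 mm down, then hold.

Request:
play_rows(plan="0 0 0 0 0 -0.001 0; 0 0 0 0 0 -0.002 0; 0 0 0 0 0 -0.002 0; 0 0 0 0 0 -0.002 0; 0 0 0 0 0 -0.002 0; 0 0 0 0 0 -0.002 0")

```text
time_s: 8.28
ee_pos: [517.3, 169.1, 118.4]
tcp_rot: [180.0, -0.0, 63.9]
force: [0.1, -0.2, 4.9]
gripper_width: 12.7
grip_force: 59.8
```

```bash
python3 - <<'E'
from h import *
S=[]
for i in range(16):
    c=cap('side'); s=manip.state(); S.append(np.r_[s['ee_pos'],s['force']])
S=np.array(S);print(S.mean(0).round(2),S.std(0).round(2)/4,s['time_s'])
I=c['image']; B=np.load('side0.npz')['image']
a=np.hstack([cv2.resize(x[140:190,220:265],None,fx=8.5,fy=8.5,interpolation=cv2.INTER_CUBIC) for x in(B,I)])
cv2.imwrite('pics/a5.png',a[...,::-1])
print(I[160:180,241].tolist())
E
```

```text
[ 5.1729e+02  1.6915e+02  1.1841e+02  1.7000e-01 -3.1000e-01  4.9100e+00] [0.0025 0.0025 0.0025 0.11   0.1375 0.115 ] 9.0833
[[139, 130, 116], [124, 114, 100], [112, 100, 90], [108, 96, 85], [109, 97, 87], [106, 95, 86], [92, 81, 73], [72, 68, 58], [64, 59, 50], [66, 61, 53], [73, 67, 59], [102, 94, 87], [131, 124, 115], [132, 125, 117], [108, 102, 96], [89, 85, 80], [97, 92, 86], [121, 115, 107], [148, 140, 131], [157, 149, 140]]
```

View pics/a5.png

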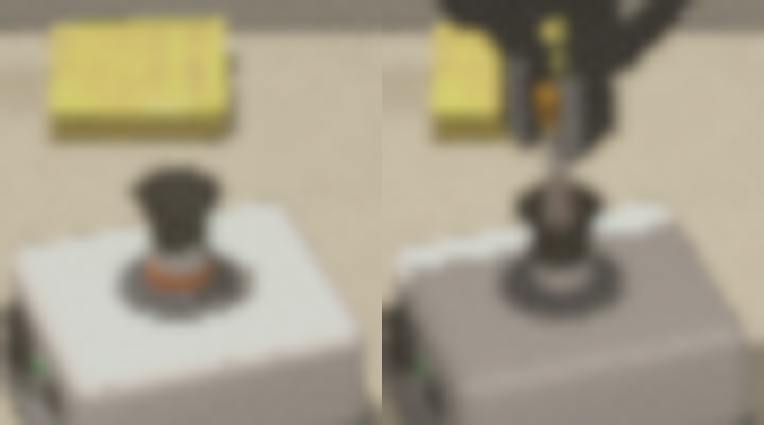

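The orange band has just sunk into the collar, with only white stem showing at about (241,172). The force is 4.9 N, so the cup is down about 5.9 mm. Holding for more than 3 s.

Request:
play_rows(plan="0 0 0 0 0 0 0; 0 0 0 0 0 0 0; 0 0 0 0 0 0 0; 0 0 0 0 0 0 0; 0 0 0 0 0 0 0; 0 0 0 0 0 0 0; 0 0 0 0 0 0 0; 0 0 0 0 0 0 0")

```text
time_s: 9.75
ee_pos: [517.3, 169.1, 118.4]
tcp_rot: [180.0, -0.0, 63.9]
force: [-0.2, 0.7, 4.3]
gripper_width: 12.6
grip_force: 59.8
```

Request:
play_rows(plan="0 0 0 0 0 0 0; 0 0 0 0 0 0 0; 0 0 0 0 0 0 0; 0 0 0 0 0 0 0; 0 0 0 0 0 0 0; 0 0 0 0 0 0 0; 0 0 0 0 0 0 0; 0 0 0 0 0 0 0")

```text
time_s: 10.42
ee_pos: [517.3, 169.2, 118.4]
tcp_rot: [180.0, -0.0, 63.9]
force: [0.1, 0.4, 5.6]
gripper_width: 12.7
grip_force: 59.8
```

Request:
play_rows(plan="0 0 0 0 0 0 0; 0 0 0 0 0 0 0; 0 0 0 0 0 0 0; 0 0 0 0 0 0 0; 0 0 0 0 0 0 0; 0 0 0 0 0 0 0; 0 0 0 0 0 0 0; 0 0 0 0 0 0 0")

```text
time_s: 11.08
ee_pos: [517.3, 169.1, 118.4]
tcp_rot: [180.0, -0.0, 63.9]
force: [0.5, -0.4, 4.3]
gripper_width: 12.2
grip_force: 59.8
```

Request:
play_rows(plan="0 0 0 0 0 0 0; 0 0 0 0 0 0 0; 0 0 0 0 0 0 0; 0 0 0 0 0 0 0; 0 0 0 0 0 0 0; 0 0 0 0 0 0 0; 0 0 0 0 0 0 0; 0 0 0 0 0 0 0")

```text
time_s: 11.75
ee_pos: [517.3, 169.1, 118.4]
tcp_rot: [180.0, -0.0, 63.9]
force: [0.6, 0.0, 5.3]
gripper_width: 12.5
grip_force: 59.8
```

Request:
play_rows(plan="0 0 0 0 0 0 0; 0 0 0 0 0 0 0; 0 0 0 0 0 0 0; 0 0 0 0 0 0 0; 0 0 0 0 0 0 0; 0 0 0 0 0 0 0; 0 0 0 0 0 0 0; 0 0 0 0 0 0 0")

```text
time_s: 12.42
ee_pos: [517.3, 169.2, 118.4]
tcp_rot: [180.0, -0.0, 63.9]
force: [-0.0, 0.2, 5.2]
gripper_width: 12.9
grip_force: 59.8
```

```bash
python3 - <<'E'
from h import *
s=manip.state(); print(s['time_s'],s['ee_pos'],s['force'],s['gripper_width'],s['grip_force'])
print(manip.job_done())
E
```

```text
12.4167 [517.26815866 169.17931609 118.40094072] [-0.01629259  0.20989986  5.17281547] 12.910160499879234 59.785083532333374
the job is handed in; nothing more can be done
None
```

The yellow-capped tube is in the mixer cup, pressed to about 6 mm (about 5 N) for over 4 s and still held; the job was handed in at 12.4 s, and no verdict was shown.

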